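# Unload the resin curing bridge onto the cooling plate

### The arm

A 7-joint arm with a two-finger parallel gripper is mounted at the origin on the work surface. World frame = base frame: x ahead of the robot, y to its left, z up, the work surface at z = 0. Lengths are in m, angles in rad, forces in N, time in s.
With the tool pointing down it reaches from about 0.425 to 0.8 m from the base axis. Payload 8.3 kg.
Tool frame: the origin (TCP) lies at the very end of the fingers, on their centre line; the grasp point (between the pads) lies 19 mm behind it; z points along the fingers, y is the line along which they close (so a half turn about z gives the same grasp; the last joint's range is limited). The gripper opens to 85 mm and grips with 20 to 120 N. Pads are 22 mm wide; open, the fingers measure 114 mm over their backs; the gripper's body (76 mm by 85 mm) begins 54 mm behind the grasp point. The pads swing forward as they close: fully open they stand 13 mm farther back than shut.
Start: joints at [-1.221, 0.383, 0.016, 1.37, -0.006, 1.388, -0.046], TCP at [0.251, 0.573, 0.231] pointing down, gripper open.
Joint ranges: [-2.95, 2.95], [-0.25, 2.06], [-1.52, 1.56], [0.18, 2.33], [-1.44, 4.58], [0.02, 2.06], [-3.01, 3.01]. Speed limits (rad/s): [2.39, 2.39, 3.01, 3.01, 3.14, 3.14, 3.14].

### API

Orientations are given as a unit quaternion [x, y, z, w].
In Python, from cell import r gives the robot as it stands. The module is installed in compiled form; this text tells all that it offers.
- The arm moves only by the tool jog_arm, never from a script. Its argument "series" is a list of rows, each a list of 7 numbers: the shift along the tool's x, y, z each as a share of 150 mm, from -1 to 1, then the turn, a rotation vector about the tool's x, y, z each as a share of pi/4 rad, from -1 to 1, then the opening, from -1 (shut) to 1 (fully open). A call has 1 to 8 rows; each row is the pose to reach, as a shift and turn from the pose commanded when the call began, along the tool's axes at that moment; what a row does not reach only later rows make up. A row lasts 1/10 s, in which the tool goes at most 50 mm and 8.59 degrees, less where a joint would pass 70% of its speed; a pose out of reach is approached as far as the arm can. A call with a number of a shift or a turn outside -1 to 1 is refused whole. A call with a gripper value outside its range is refused whole. The fingers move at their own pace and stop on an object; "squeeze" is the grip in N (left out, the last holds). Time passes only in rows, so rows that repeat a pose let the fingers close. It gives the time, the measured TCP pose, the force, the opening and the grip force at its end, in the units of the state.
- r.read_state(): the state, without advancing time (a new reading comes with each control period).
- r.get_image(name): name is "scene" or "top" or "wrist"; returns a dict with "frame" (400x640x3 uint8, red, green, blue), "fx", "fy", "cx", "cy" (pixels), "R" (3x3) and "t" (3): a world point X has camera coordinates R X + t. Camera axes: x right, y down, z forward; pixel columns grow to the right and rows downward; lengths in m; the calibration is good to about 2 mm. A picture is of the moment at which its call begins. There is no depth.
- r.sign_off(): hands the job in; it is judged then, once.
The state is a dict: "time_s": time; "joints": joint angles; "dq": joint speeds; "effort": joint torques, N m; "position": TCP position; "tool_rot": TCP orientation; "ft_force": force on the tool from outside, world axes, zero at the start; "ft_torque": the same for the moment, N m; "grip_width": finger opening in m; "grasp_force": force on a finger pad.
Only numpy, scipy, OpenCV 4.12 (cv2) and the standard library are available. Lean on these libraries where they do the work, as an engineer would, in place of code of your own. Each camera call takes 0.05 s, during which the arm holds its last target. There are 200 camera calls.

### The job

The pendants under the low lamp bridge have cured. First pull the safety plug out of its supply block and put it down in the wooden tray; only then draw every mould plate out from under the bridge and slide it along the bench, never lifting it, onto the copper cooling plate let into the bench. Leave the moulds lying wholly on the cooling plate, side by side and square to it, their long sides running across its narrow width, and do not disturb the bottle or the jar.

Things in the scene. Friction and masses are not known exactly. Their poses are not given: they have to be found in the camera images.
- hood: fixed grey lamp bridge, x -30 to +30 mm, 310 mm (y), 50 mm high: a roof (underside at 30 mm) on five 10 mm legs that make four bays open towards -x, 65 mm wide, centred at y = -112.5, -37.5, 37.5, 112.5 mm; back wall inside at x = +24 mm. Origin: centre of its footprint on the bench. Moulds start centred at x = -27 to -34 mm, their lugs outside, at x = -59 to -66 mm.
- mould1: flat grey mould plate with two cast pendants, 90 (x) x 50 (y) x 8 mm, about 0.25 kg, with an upright steel grip lug near its -x end: 22 (x) x 12 (y) mm, centred at x = -32 mm, y = 0, from z = 8 to 34 mm. Origin: centre of the underside. Starts flat on the bench in a bay of the bridge, square to it within 4 degrees, lug end out towards the robot. May be absent (None).
- mould2: flat grey mould plate with two cast pendants, 90 (x) x 50 (y) x 8 mm, about 0.25 kg, with an upright steel grip lug near its -x end: 22 (x) x 12 (y) mm, centred at x = -32 mm, y = 0, from z = 8 to 34 mm. Origin: centre of the underside. Starts flat on the bench in a bay of the bridge, square to it within 4 degrees, lug end out towards the robot. May be absent (None).
- mould3: flat grey mould plate with two cast pendants, 90 (x) x 50 (y) x 8 mm, about 0.25 kg, with an upright steel grip lug near its -x end: 22 (x) x 12 (y) mm, centred at x = -32 mm, y = 0, from z = 8 to 34 mm. Origin: centre of the underside. Starts flat on the bench in a bay of the bridge, square to it within 4 degrees, lug end out towards the robot. May be absent (None).
- mould4: flat grey mould plate with two cast pendants, 90 (x) x 50 (y) x 8 mm, about 0.25 kg, with an upright steel grip lug near its -x end: 22 (x) x 12 (y) mm, centred at x = -32 mm, y = 0, from z = 8 to 34 mm. Origin: centre of the underside. Starts flat on the bench in a bay of the bridge, square to it within 4 degrees, lug end out towards the robot. May be absent (None).
- cold_plate: copper cooling plate let flush into the white bench top (no step; its top is at bench height), 150 (x) x 270 (y) mm. Origin at its centre. The moulds lie on it with their x axes along its x axis (either way round); four fit side by side along y, for instance at 60 mm pitch.
- socket: fixed grey supply block, 70 (x) x 60 (y) x 40 mm, with one upward-facing socket in the middle of its top, 26 mm deep. Origin at the centre of its underside. A sprung ball inside holds the plug: about 8 to 18 N of straight upward pull frees it within the first 5 mm; it is loose after that.
- plug: cordless black safety plug, 60 g, a ribbed head 34 (x) x 24 (y) x 42 mm high over a brass blade 16 x 11 mm that reaches 22 mm below the head. Origin at the centre of the head's underside, z towards the head's top; when plugged in, the origin is at the middle of the block's top, 40 mm above the bench, and the plug is upright.
- plug_mid (a point): the centre of the plug's head, 21 mm above the plug's origin along its z axis
- tray: fixed open wooden tray, 100 (x) x 120 (y) x 25 mm high, walls and floor about 4 mm. Origin at the centre of its underside. The plug may lie in it any way.
- bottle: bystander: small upright amber bottle, 36 mm across, 75 mm high; origin at the centre of its underside
- jar: bystander: small upright clear jar with a metal cap, 48 mm across, 45 mm high; origin at the centre of its underside
There are look-alikes about, which are no part of the job. What is shaped like the mould1 but purple is not meant.

How it is judged:
By the outcome, as a careful person would: the job done as asked, in the order asked, and still so for the second after the job is handed in, with the robot touching nothing.
Of mould1, mould2, mould3, mould4 only 3 to 4 are there at a start; the rules pass over those that are not, and their reading is None.
At some moment in a run one of mould1, mould2, mould3, mould4 may be knocked a few centimetres aside while the robot is not near it.
Once in a run the grip may slacken for a moment while it holds something.
It also fails if it takes over 210 s, if anything falls off the work surface, if the arm or the gripper's body presses on something with over 40 N, if the wrist force passes 120 N, or if a joint passes its speed limit or range.

## Working session

There is one attempt and no reset: what is moved stays moved. The work goes in short steps, Python scripts to look and compute and a tool call to move; the robot and the scene stay as the last step left them, time stands still between calls to the robot, and variables do not carry over. Pictures are saved under pics/ and viewed, at most 14 in all, crops included, and the job is handed in when it is done.

Besides the shell and the picture viewer there is one more tool, called after "Emit:" as a command line: name --pt "numbers of a row" for each row, then --argument value for the rest. jog_arm: Moves the arm, as the interface text tells. Its arguments: {"type":"object","properties":{"series":{"type":"array","items":{"type":"array","items":{"type":"number","minimum":-1,"maximum":1}}},"squeeze":{"type":"number"}},"required":["series"]}

```bash
mkdir -p pics; python3 - <<'E'
from cell import r
import cv2
s=r.read_state()
for k in ("time_s","position","tool_rot","grip_width"): print(k,s[k])
for n in ("scene","top"):
    d=r.get_image(n); cv2.imwrite(f"pics/{n}0.png",d["frame"][:,:,::-1]); print(n,d["fx"],d["cx"],d["cy"],d["R"],d["t"])
E
```

```text
time_s 0.0
position [0.25048373 0.57203953 0.23025601]
tool_rot [ 2.04911352e-01  9.78780020e-01 -9.86688515e-04 -1.94094875e-04]
grip_width 0.08536461812979243
scene 407.657049949974 328.09141425551354 203.80916315992758 [[-0.19315311  0.98104442 -0.01561157]
 [ 0.68005125  0.12238872 -0.7228771 ]
 [-0.70726387 -0.15024263 -0.69080024]] [ 0.13153004 -0.35878424  1.53400601]
top 432.71697490272686 312.7026100892757 199.77165687511754 [[-0.00322729 -0.99958371 -0.02867039]
 [-0.99269726  0.0066598  -0.12044834]
 [ 0.12058914  0.0280723  -0.9923055 ]] [0.01030822 0.62415346 1.16439171]
```

View pics/top0.png

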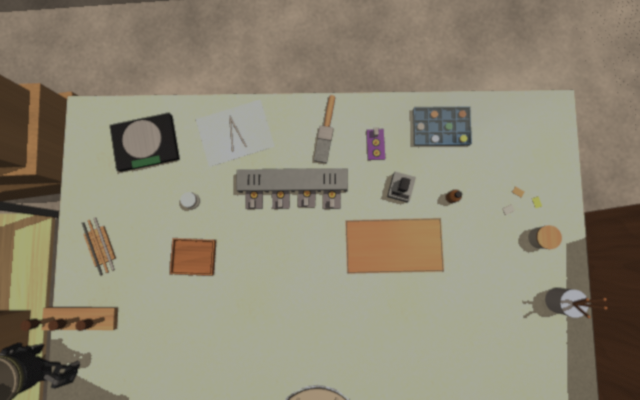

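View pics/scene0.png

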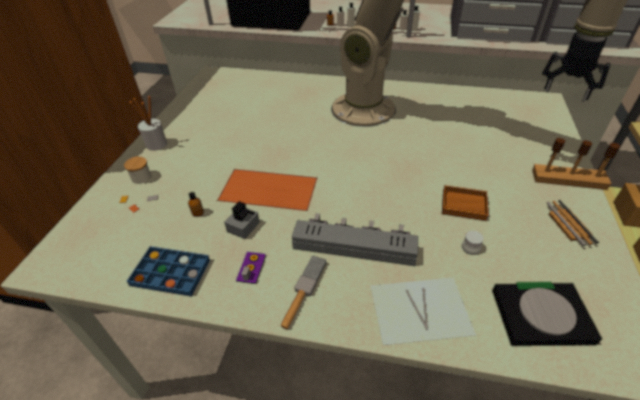

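Top view: the bridge is at about (292,180) with four mould lugs near (254..332,200). The copper plate is at (394,245), tray (193,257), plug/block (402,186), bottle (454,196), jar (188,200). A purple decoy is at (375,144).

```bash
cat > h.py <<'E'
from cell import r
import cv2, numpy as np
from scipy.spatial.transform import Rotation as Ro
def ray(d,uv,z):
    uv=np.atleast_2d(np.asarray(uv,float))
    p=np.c_[(uv[:,0]-d["cx"])/d["fx"],(uv[:,1]-d["cy"])/d["fy"],np.ones(len(uv))]
    R=np.array(d["R"]);t=np.array(d["t"])
    v=p@R; c=-R.T@t
    return c+v*((z-c[2])/v[:,2])[:,None]
def proj(d,X):
    p=np.array(d["R"])@np.asarray(X,float)+np.array(d["t"]); return d["fx"]*p[0]/p[2]+d["cx"],d["fy"]*p[1]/p[2]+d["cy"]
def tool(dx):  # world shift -> tool-frame shares of 150 mm
    return np.round(Ro.from_quat(r.read_state()["tool_rot"]).inv().apply(dx)/0.15,3)
def to(p,yaw=None):
    """shares to go to world p with tool down; yaw = direction (rad) of tool x... shift shares, turn shares"""
    s=r.read_state(); R0=Ro.from_quat(s["tool_rot"])
    sh=R0.inv().apply(np.asarray(p)-s["position"])/0.15
    tu=np.zeros(3)
    if yaw is not None:
        c=[]
        for k in (0,np.pi):
            y=yaw+k; cx=np.array([np.cos(y),np.sin(y),0]); z=np.array([0,0,-1.]); 
            G=Ro.from_matrix(np.c_[cx,np.cross(z,cx),z]); c.append((R0.inv()*G).as_rotvec())
        tu=min(c,key=np.linalg.norm)/(np.pi/4)
    print("t",round(s["time_s"],2),"pos",np.round(s["position"],4),"q7",round(s["joints"][6],2),"w",round(s["grip_width"],4),"shift",np.round(sh,3),"turn",np.round(tu,3))
def save(d,n,box=None,k=1):
    f=d["frame"][:,:,::-1]
    if box: f=f[box[1]:box[3],box[0]:box[2]]
    cv2.imwrite("pics/"+n,cv2.resize(f,None,fx=k,fy=k,interpolation=cv2.INTER_CUBIC))
E
python3 - <<'E'
from h import *
d=r.get_image("top"); e=r.get_image("scene")
save(d,"crop1.png",(160,150,480,290),2.5)
hsv=cv2.cvtColor(d["frame"],cv2.COLOR_RGB2HSV)
hs2=cv2.cvtColor(e["frame"],cv2.COLOR_RGB2HSV)
def rect(im,H,box,lo,hi,z,n):
    m=cv2.inRange(H,lo,hi); k=np.zeros_like(m); k[box[1]:box[3],box[0]:box[2]]=255; m&=k
    c=max(cv2.findContours(m,cv2.RETR_EXTERNAL,cv2.CHAIN_APPROX_NONE)[0],key=cv2.contourArea)
    w=ray(im,c[:,0],z)[:,:2]; (cx,cy),(a,b),an=cv2.minAreaRect((w*1000).astype(np.float32)); print(n,round(cx),round(cy),round(a),round(b),round(an,1))
rect(d,hsv,(330,210,460,290),(5,100,60),(25,255,255),0,"cold")
rect(e,hs2,(200,150,330,220),(0,100,60),(25,255,255),0,"cold2")
rect(d,hsv,(160,230,225,285),(0,110,30),(25,255,255),.025,"tray")
rect(e,hs2,(430,175,500,225),(0,110,30),(25,255,255),.025,"tray2")
rect(d,hsv,(225,160,360,215),(0,0,0),(180,70,150),.05,"hood")
for n,z,uv in (("plugtop",.082,(404,183)),("bottle",.0,(453,199)),("jar",.045,(188,200)),("sock",.04,(402,187))): print(n,ray(d,uv,z).round(3))
for i,u in enumerate((254,280,306,332)): print("lug",ray(d,(u,200),.034).round(3))
E
```

```text
cold 498 -219 144 263 1.2
cold2 500 -218 150 269 1.3
tray 469 344 121 97 87.5
tray2 484 346 120 118 87.6
hood 654 69 319 117 89.7
plugtop [[ 0.662 -0.238  0.082]]
bottle [[ 0.628 -0.39   0.   ]]
jar [[0.625 0.354 0.045]]
sock [[ 0.658 -0.24   0.04 ]]
lug [[0.625 0.172 0.034]]
lug [[0.625 0.099 0.034]]
lug [[0.624 0.026 0.034]]
lug [[ 0.624 -0.046  0.034]]
```

View pics/crop1.png

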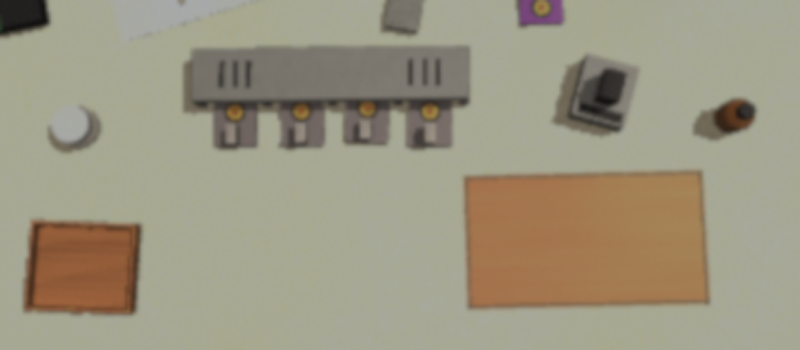

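Four moulds are present. I'm moving towards the plug.

Emit:
jog_arm --pt "-0.93 -0.77 0 0 0 0 1" --pt "-0.93 -0.77 0 0 0 0 1" --pt "-0.93 -0.77 0 0 0 0 1" --pt "-0.93 -0.77 0 0 0 0 1" --pt "-0.93 -0.77 0 0 0 0 1" --pt "-0.93 -0.77 0 0 0 0 1" --squeeze 60

```text
time_s: 0.8
position: [0.3323, 0.4105, 0.2315]
tool_rot: [0.206, 0.979, 0.0, -0.0]
ft_force: [0.4, 1.4, -0.1]
grip_width: 0.0853
grasp_force: 0.0
```

Emit:
jog_arm --pt "-0.93 -0.77 0 0 0 0 1" --pt "-0.93 -0.77 0 0 0 0 1" --pt "-0.93 -0.77 0 0 0 0 1" --pt "-0.93 -0.77 0 0 0 0 1" --pt "-0.93 -0.77 0 0 0 0 1" --pt "-0.93 -0.77 0 0 0 0 1"

```text
time_s: 1.4
position: [0.4132, 0.2503, 0.2312]
tool_rot: [0.204, 0.979, 0.0, -0.0]
ft_force: [-0.2, 0.6, -0.5]
grip_width: 0.0853
grasp_force: 0.0
```

Emit:
jog_arm --pt "-0.93 -0.77 0 0 0 0 1" --pt "-0.93 -0.77 0 0 0 0 1" --pt "-0.93 -0.77 0 0 0 0 1" --pt "-0.93 -0.77 0 0 0 0 1" --pt "-0.93 -0.77 0 0 0 0 1" --pt "-0.93 -0.77 0 0 0 0 1"

```text
time_s: 2.0
position: [0.4949, 0.0895, 0.2309]
tool_rot: [0.204, 0.979, 0.0, -0.0]
ft_force: [-0.4, -0.1, 0.3]
grip_width: 0.0855
grasp_force: 0.0
```

Emit:
jog_arm --pt "-0.93 -0.77 0 0 0 0 1" --pt "-0.93 -0.77 0 0 0 0 1" --pt "-0.93 -0.77 0 0 0 0 1" --pt "-0.93 -0.77 0 0 0 0 1" --pt "-0.93 -0.77 0 0 0 0 1" --pt "-0.93 -0.77 0 0 0 0 1"

```text
time_s: 2.6
position: [0.5769, -0.0718, 0.2305]
tool_rot: [0.204, 0.979, 0.0, -0.001]
ft_force: [-0.2, 1.1, -0.4]
grip_width: 0.0853
grasp_force: 0.0
```

```bash
python3 - <<'E'
from h import *
to([.655,-.239,.23],np.radians(-17))
d=r.get_image("wrist"); save(d,"w1.png"); print(d["R"],d["t"])
E
```

```text
t 2.6 pos [ 0.5769 -0.0718  0.2305] q7 1.36 w 0.0853 shift [-0.922 -0.815  0.002] turn [ 0.    -0.002 -0.144]
[[ 3.99335954e-01  9.16804381e-01 -7.22752977e-04]
 [ 8.83926841e-01 -3.84805896e-01  2.65702393e-01]
 [ 2.43318999e-01 -1.06743380e-01 -9.64054830e-01]] [-0.16294223 -0.57185096  0.22979466]
```

View pics/w1.png

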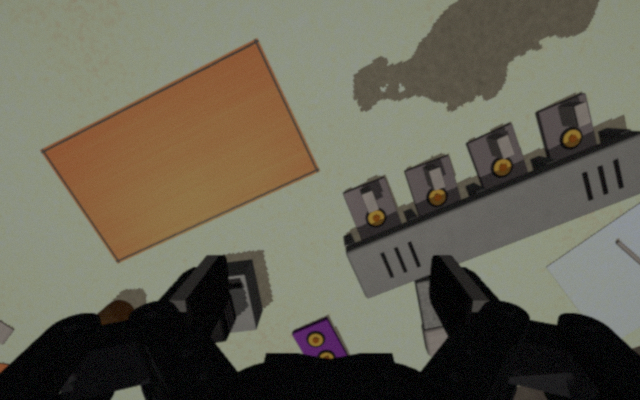

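The wrist view shows the cold plate corners at (257,40), (318,170), (118,262), (42,151). All four lugs are clear along (370..585,110-200). The plug is hidden by a finger, so I'll shift for a better view.

```bash
python3 - <<'E'
from h import *
d=r.get_image("wrist")
print("cam",-np.array(d["R"]).T@d["t"],"ctr",ray(d,(320,200),0))
c=ray(d,[(257,40),(318,170),(118,262),(42,151)],0)[:,:2]*1000; print(c.round(0))
R=cv2.minAreaRect(c.astype(np.float32)); print(R)
to([.77,-.23,.23],np.radians(-17))
E
```

```text
cam [ 0.514418   -0.04550079  0.37350374] ctr [[ 0.60227896 -0.09456781  0.        ]]
[[ 423.  -85.]
 [ 570.  -83.]
 [ 576. -350.]
 [ 429. -353.]]
((499.6607666015625, -217.5645294189453), (146.9841766357422, 267.9236755371094), 1.2687482833862305)
t 2.7 pos [ 0.5766 -0.0708  0.2308] q7 1.36 w 0.0853 shift [-1.604 -0.463  0.003] turn [ 0.001 -0.002 -0.142]
```

Emit:
jog_arm --pt "-0.97 -0.66 0 0 0 -0.14 1" --pt "-0.97 -0.66 0 0 0 -0.14 1" --pt "-0.97 -0.66 0 0 0 -0.14 1" --pt "-0.97 -0.66 0 0 0 -0.14 1" --pt "-0.97 -0.66 0 0 0 -0.14 1" --pt "-0.97 -0.66 0 0 0 -0.14 1"

```text
time_s: 3.3
position: [0.6705, -0.2215, 0.2306]
tool_rot: [0.15, 0.989, 0.001, -0.0]
ft_force: [-0.2, -0.4, 0.2]
grip_width: 0.0853
grasp_force: 0.0
```

```bash
python3 - <<'E'
from h import *
d=r.get_image("wrist"); save(d,"w2.png",(160,50,480,290),2.5)
to([.657,-.239,.23],np.radians(-17))
print(proj(d,[.657,-.239,.082]),proj(d,[.657,-.239,.04]))
E
```

```text
t 3.35 pos [ 0.6706 -0.2207  0.2312] q7 1.72 w 0.0856 shift [ 0.05  -0.143  0.008] turn [ 0.002 -0.001 -0.004]
(np.float64(306.7879013359178), np.float64(179.7292122717289)) (np.float64(309.41092715899447), np.float64(171.27030677761775))
```

View pics/w2.png

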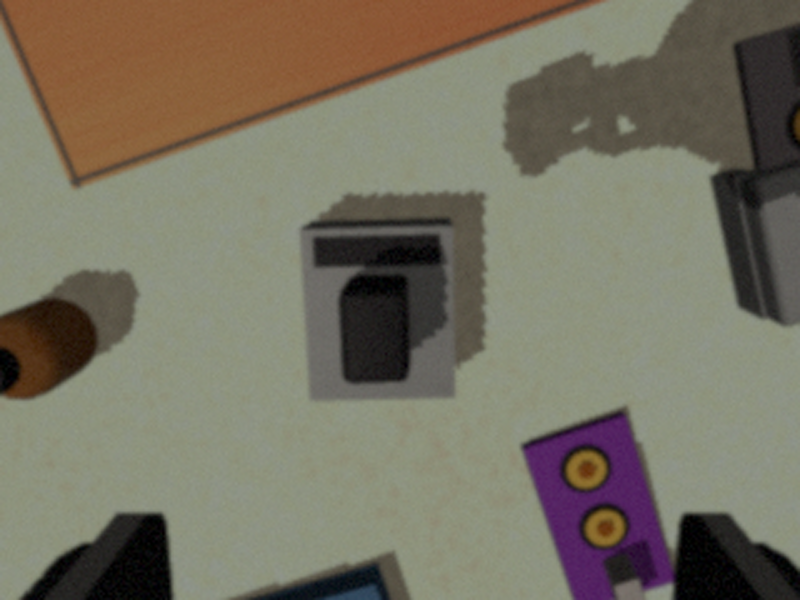

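The crop shows the block top with corners (303,228), (452,222), (455,397), (310,400). The plug head top spans about (342,295) to (408,382).

```bash
python3 - <<'E'
from h import *
d=r.get_image("wrist")
f=lambda l:np.array(l)/2.5+[160,50]
for n,z,l in (("block",.04,[(303,228),(452,222),(455,397),(310,400)]),("plug",.082,[(342,296),(408,294),(408,380),(345,382)])):
    c=ray(d,f(l),z)[:,:2]*1000; print(n,c.mean(0),cv2.minAreaRect(c.astype(np.float32)))
    e=(c[1]-c[0]+c[2]-c[3]); print(np.degrees(np.arctan2(e[1],e[0])));e=(c[3]-c[0]+c[2]-c[1]); print(np.degrees(np.arctan2(e[1],e[0])))
E
```

```text
block [ 662.28151573 -237.1045761 ] ((662.0730590820312, -237.47067260742188), (59.93653869628906, 71.2986068725586), 74.3116683959961)
74.5089436338661
-16.35035117229723
plug [ 663.05667114 -236.87123866] ((663.0975952148438, -236.77220153808594), (23.067245483398438, 31.673664093017578), 73.30387115478516)
74.57691405110515
-17.088248208928434
```

Emit:
jog_arm --pt "0.018 -0.119 0 0 0 0.01 1" --pt "0.018 -0.119 0.3 0 0 0.01 1" --pt "0.018 -0.119 0.6 0 0 0.01 1" --pt "0.018 -0.119 0.8 0 0 0.01 1" --pt "0.018 -0.119 0.9 0 0 0.01 1" --pt "0.018 -0.119 0.9 0 0 0.01 1"

```text
time_s: 4.0
position: [0.6608, -0.2389, 0.0946]
tool_rot: [0.154, 0.988, 0.0, -0.002]
ft_force: [0.3, 0.3, 0.2]
grip_width: 0.0853
grasp_force: 0.0
```

```bash
python3 - <<'E'
from h import *
to([.6627,-.2370,.049],np.radians(-16.5))
E
```

```text
t 4.0 pos [ 0.6608 -0.2389  0.0946] q7 1.77 w 0.0853 shift [-0.009  0.016  0.304] turn [ 0.    -0.005 -0.028]
```

Emit:
jog_arm --pt "-0.009 0.016 0.15 0 0 -0.028 1" --pt "-0.009 0.016 0.3 0 0 -0.028 1" --pt "-0.009 0.016 0.3 0 0 -0.028 0" --pt "-0.009 0.016 0.3 0 0 -0.028 -1" --pt "-0.009 0.016 0.3 0 0 -0.028 -1" --pt "-0.009 0.016 0.3 0 0 -0.028 -1" --pt "-0.009 0.016 0.3 0 0 -0.028 -1" --pt "-0.009 0.016 0.3 0 0 -0.028 -1" --squeeze 80

```text
time_s: 4.8
position: [0.6653, -0.2386, 0.0534]
tool_rot: [0.144, 0.99, -0.0, 0.002]
ft_force: [0.3, -0.1, 6.1]
grip_width: 0.0229
grasp_force: 79.2
```

Emit:
jog_arm --pt "0 0 0 0 0 0 -1" --pt "0 0 0 0 0 0 -1" --pt "0 0 0 0 0 0 -1"

```text
time_s: 5.1
position: [0.6653, -0.2385, 0.0534]
tool_rot: [0.144, 0.99, -0.0, 0.002]
ft_force: [0.6, -0.6, 6.0]
grip_width: 0.0227
grasp_force: 79.2
```

Emit:
jog_arm --pt "0 0 -0.03 0 0 0 -1" --pt "0 0 -0.06 0 0 0 -1" --pt "0 0 -0.1 0 0 0 -1" --pt "0 0 -0.15 0 0 0 -1" --pt "0 0 -0.25 0 0 0 -1" --pt "0 0 -0.4 0 0 0 -1" --pt "0 0 -0.6 0 0 0 -1" --pt "0 0 -0.6 0 0 0 -1"

```text
time_s: 5.9
position: [0.6663, -0.2394, 0.148]
tool_rot: [0.144, 0.99, -0.001, 0.004]
ft_force: [0.4, -0.4, 0.1]
grip_width: 0.0229
grasp_force: 79.4
```

```bash
python3 - <<'E'
from h import *
to([.48,.345,.16])
d=r.get_image("wrist"); save(d,"w3.png",None,.8)
E
```

```text
t 5.9 pos [ 0.6663 -0.2394  0.148 ] q7 1.78 w 0.0229 shift [ 2.3    3.381 -0.102] turn [0. 0. 0.]
```

View pics/w3.png

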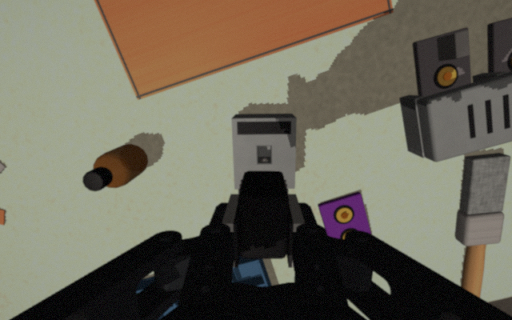

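The plug is out, with the socket empty at about (264,153). I'm carrying it to the tray.

Emit:
jog_arm --pt "0.95 -0.3 0 0 0 0 -1" --pt "0.95 -0.3 0 0 0 0 -1" --pt "0.95 -0.3 0 0 0 0 -1" --pt "0.95 -0.3 0 0 0 0 -1" --pt "0.95 -0.3 0 0 0 0 -1" --squeeze 100

```text
time_s: 6.45
position: [0.5134, -0.2403, 0.1414]
tool_rot: [0.145, 0.989, 0.001, -0.0]
ft_force: [1.5, 0.3, 0.1]
grip_width: 0.0225
grasp_force: 101.3
```

Emit:
jog_arm --pt "0.354 0.912 0 0 0 0 -1" --pt "0.354 0.912 0 0 0 0 -1" --pt "0.354 0.912 0 0 0 0 -1" --pt "0.354 0.912 0 0 0 0 -1" --pt "0.354 0.912 0 0 0 0 -1"

```text
time_s: 6.95
position: [0.5044, -0.0922, 0.1417]
tool_rot: [0.142, 0.99, -0.0, 0.001]
ft_force: [-0.3, -1.4, -0.7]
grip_width: 0.0225
grasp_force: 101.3
```

Emit:
jog_arm --pt "0.354 0.912 0 0 0 0 -1" --pt "0.354 0.912 0 0 0 0 -1" --pt "0.354 0.912 0 0 0 0 -1" --pt "0.354 0.912 0 0 0 0 -1" --pt "0.354 0.912 0 0 0 0 -1"

```text
time_s: 7.45
position: [0.4919, 0.0521, 0.1415]
tool_rot: [0.143, 0.99, -0.0, 0.0]
ft_force: [0.9, -0.7, 0.5]
grip_width: 0.0223
grasp_force: 101.3
```

Emit:
jog_arm --pt "0.354 0.912 0 0 0 0 -1" --pt "0.354 0.912 0 0 0 0 -1" --pt "0.354 0.912 0 0 0 0 -1" --pt "0.354 0.912 0 0 0 0 -1" --pt "0.354 0.912 0 0 0 0 -1"

```text
time_s: 7.95
position: [0.48, 0.1973, 0.1411]
tool_rot: [0.144, 0.99, -0.001, 0.0]
ft_force: [0.3, -1.0, -0.3]
grip_width: 0.0223
grasp_force: 101.3
```

Emit:
jog_arm --pt "0.354 0.912 0 0 0 0 -1" --pt "0.354 0.912 0 0 0 0 -1" --pt "0.354 0.912 0 0 0 0 -1" --pt "0.354 0.912 0 0 0 0 -1" --pt "0.354 0.912 0 0 0 0 -1" --pt "0.354 0.912 0 0 0 0 -1"

```text
time_s: 8.55
position: [0.4689, 0.3412, 0.1412]
tool_rot: [0.146, 0.989, -0.001, 0.0]
ft_force: [-0.2, -0.7, 0.3]
grip_width: 0.0223
grasp_force: 101.3
```

```bash
python3 - <<'E'
from h import *
d=r.get_image("wrist")
m=cv2.inRange(cv2.cvtColor(d["frame"],cv2.COLOR_RGB2HSV),(0,110,30),(25,255,255))
for c in cv2.findContours(m,cv2.RETR_EXTERNAL,cv2.CHAIN_APPROX_NONE)[0]:
    if cv2.contourArea(c)>1500: print(cv2.boundingRect(c),cv2.minAreaRect((ray(d,c[:,0],.025)[:,:2]*1000).astype(np.float32)))
to([.47,.344,.12])
save(d,"w4.png",None,.8)
E
```

```text
(248, 114, 175, 141) ((468.6269836425781, 346.8656311035156), (119.01981353759766, 99.92279052734375), 87.41853332519531)
t 8.6 pos [0.4688 0.3413 0.1413] q7 0.66 w 0.0229 shift [-0.002  0.02   0.142] turn [0. 0. 0.]
```

View pics/w4.png

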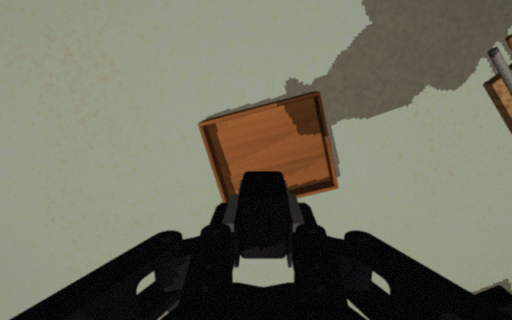

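Emit:
jog_arm --pt "0.08 0 0 0 0.2 0 -1" --pt "0.08 0 0.1 0 0.4 0 -1" --pt "0.08 0 0.2 0 0.6 0 -1" --pt "0.08 0 0.3 0 0.78 0 -1" --pt "0.08 0 0.5 0 0.78 0 -1" --pt "0.08 0 0.6 0 0.78 0 -1" --pt "0.08 0 0.65 0 0.78 0 -1" --pt "0.08 0 0.65 0 0.78 0 -1"

```text
time_s: 9.4
position: [0.455, 0.3481, 0.0443]
tool_rot: [0.137, 0.944, 0.043, -0.298]
ft_force: [-0.6, -0.2, -0.3]
grip_width: 0.0224
grasp_force: 101.5
```

```bash
python3 - <<'E'
from h import *
to([.457,.346,.041]); s=r.read_state(); print(s["ft_force"],Ro.from_quat(s["tool_rot"]).as_matrix()[:,2])
E
```

```text
t 9.4 pos [0.455  0.3481 0.0443] q7 1.01 w 0.0224 shift [-0.026 -0.01   0.008] turn [0. 0. 0.]
[-0.55984245 -0.22166324 -0.30574746] [-0.55088237  0.16349477 -0.81841192]
```

Emit:
jog_arm --pt "0 0 0 0 0 0 0" --pt "0 0 0 0 0 0 0.2" --pt "0 0 0 0 0 0 0.2" --pt "0 0 -0.2 0 0 0 0.2" --pt "0 0 -0.4 0 0 0 0.2" --pt "0 0 -0.6 0 0 0 0.2" --pt "0 0 -0.8 0 0 0 0.2" --pt "0 0 -0.8 0 0 0 0.2"

```text
time_s: 10.2
position: [0.525, 0.3275, 0.1461]
tool_rot: [0.138, 0.945, 0.045, -0.295]
ft_force: [0.4, -0.5, -0.4]
grip_width: 0.0512
grasp_force: 0.0
```

Emit:
jog_arm --pt "0 0 0 0 -0.2 0 1" --pt "0 0 0 0 -0.4 0 1" --pt "0 0 0 0 -0.6 0 1" --pt "0.4 0 0 0 -0.78 0 1" --pt "0.4 0 0 0 -0.78 0 1" --pt "0.4 0 0 0 -0.78 0 1"

```text
time_s: 10.8
position: [0.4698, 0.3466, 0.1789]
tool_rot: [0.139, 0.99, 0.002, 0.0]
ft_force: [0.2, 0.4, 0.0]
grip_width: 0.0853
grasp_force: 0.0
```

```bash
python3 - <<'E'
from h import *
to([.5,.346,.2],np.radians(0))
d=r.get_image("wrist"); save(d,"w5.png",None,.8)
t=r.get_image("top"); save(t,"t2.png",(160,150,480,290),2.5)
E
```

```text
t 10.8 pos [0.4698 0.3466 0.1789] q7 0.68 w 0.0853 shift [-0.195  0.052 -0.14 ] turn [ 0.006  0.    -0.355]
```

View pics/t2.png

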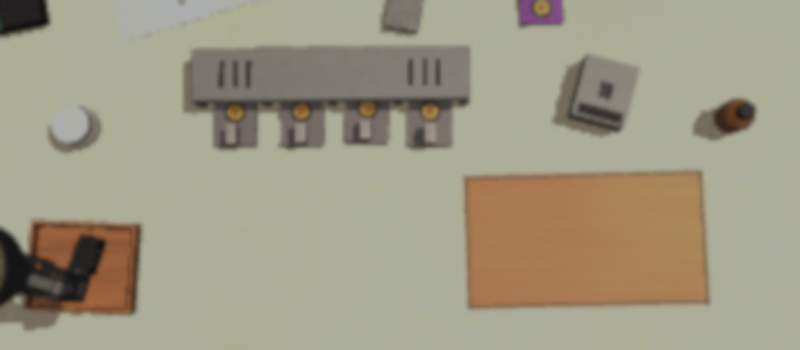

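Top crop: the plug lies inside the tray with its head at (88,255). Next I'm moving to look at the moulds.

Emit:
jog_arm --pt "-0.68 -0.8 -0.23 0 0 0 1" --pt "-0.68 -0.8 -0.23 0 0 0 1" --pt "-0.68 -0.8 -0.23 0 0 0 1" --pt "-0.68 -0.8 -0.23 0 0 0 1" --pt "-0.68 -0.8 -0.23 0 0 0 1"

```text
time_s: 11.4
position: [0.5406, 0.1932, 0.2108]
tool_rot: [0.148, 0.989, -0.001, 0.0]
ft_force: [-0.4, 0.8, 0.0]
grip_width: 0.0852
grasp_force: 0.0
```

Emit:
jog_arm --pt "-0.68 -0.8 -0.23 0 0 -0.19 1" --pt "-0.68 -0.8 -0.23 0 0 -0.38 1" --pt "-0.68 -0.8 -0.23 0 0 -0.38 1" --pt "-0.68 -0.8 -0.23 0 0 -0.38 1" --pt "-0.68 -0.8 -0.23 0 0 -0.38 1" --pt "-0.68 -0.8 -0.23 0 0 -0.38 1"

```text
time_s: 12.0
position: [0.6016, 0.0554, 0.2441]
tool_rot: [-0.005, 1.0, 0.0, -0.001]
ft_force: [-0.0, 0.8, -0.0]
grip_width: 0.0853
grasp_force: 0.0
```

```bash
python3 - <<'E'
from h import *
to([.6,.06,.25],np.radians(1.2))
d=r.get_image("wrist"); save(d,"w6.png",(120,40,520,300),2)
E
```

```text
t 12.0 pos [0.6016 0.0554 0.2441] q7 1.54 w 0.0853 shift [ 0.011  0.031 -0.039] turn [ 0.001 -0.003 -0.014]
```

View pics/w6.png

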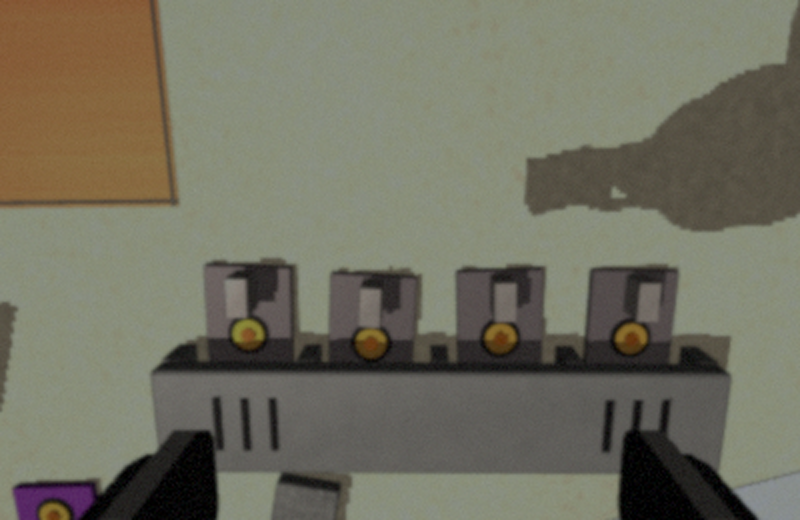

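The four lug tops are bright patches at crop (236,298), (371,308), (506,300), (649,302). I'll segment these.

```bash
cat >> h.py <<'E'
def lugs(d,seeds,half=(16,18),thr=20):
    """bright lug tops near predicted world xy seeds"""
    out=[]
    for X in seeds:
        u,v=[int(round(q)) for q in proj(d,[X[0],X[1],.034])]
        x0,y0=max(u-half[0],0),max(v-half[1],0)
        g=cv2.GaussianBlur(cv2.cvtColor(d["frame"],cv2.COLOR_RGB2HSV),(3,3),0)[y0:v+half[1],x0:u+half[0]]
        m=((g[...,2]>np.percentile(g[...,2],50)+thr)&(g[...,1]<45)).astype(np.uint8)*255
        cs=[c for c in cv2.findContours(m,cv2.RETR_EXTERNAL,cv2.CHAIN_APPROX_NONE)[0] if cv2.contourArea(c)>60]
        for c in cs:
            w=ray(d,c[:,0]+[x0,y0],.034)[:,:2]*1000; R=cv2.minAreaRect(w.astype(np.float32)); print("lug",np.round(X,3),np.round(R[0],1),np.round(R[1],1),round(R[2],1))
E
python3 - <<'E'
from h import *
d=r.get_image("wrist")
S=[ray(d,(u/2+120,v/2+40),.034)[0,:2] for u,v in ((236,298),(371,308),(506,300),(649,302))]
print(np.round(S,4)); lugs(d,S)
for l in ([(207,265),(295,267)],[(332,272),(416,276)],[(457,270),(545,268)],[(592,269),(677,269)]): print((ray(d,np.array(l)/2+[120,40],.008)*1000).round(0)[:,:2].tolist())
E
```

```text
[[ 0.6167 -0.0423]
 [ 0.6214  0.0302]
 [ 0.6162  0.1027]
 [ 0.6165  0.1796]]
lug [ 0.617 -0.042] [616.8 -44.5] [17.6  9.8] 0.6
lug [0.621 0.03 ] [621.   27.4] [ 8.7 18.9] 89.7
lug [0.616 0.103] [617.9 101.2] [18.9  9.7] 2.4
lug [0.616 0.18 ] [617.7 178.2] [19.9  9.7] 0.9
lug [0.616 0.18 ] [616.1 192. ] [39.7  8.4] 6.5
[[604.0, -65.0], [604.0, -15.0]]
[[607.0, 6.0], [609.0, 54.0]]
[[605.0, 78.0], [603.0, 128.0]]
[[604.0, 154.0], [603.0, 203.0]]
```

Emit:
jog_arm --pt "-0.1 -0.65 0 0 0 -0.014 1" --pt "-0.1 -0.65 0.2 0 0 -0.014 1" --pt "-0.1 -0.65 0.5 0 0 -0.014 1" --pt "-0.1 -0.65 0.8 0 0 -0.014 1" --pt "-0.1 -0.65 1 0 0 -0.014 1" --pt "-0.1 -0.65 1 0 0 -0.014 1"

```text
time_s: 12.7
position: [0.6141, -0.0405, 0.09]
tool_rot: [-0.012, 1.0, 0.0, -0.005]
ft_force: [-0.7, -0.7, 0.5]
grip_width: 0.0854
grasp_force: 0.0
```

```bash
python3 - <<'E'
from h import *
to([.617,-.043,.013],np.radians(1.2))
d=r.get_image("wrist"); lugs(d,[(.617,-.043)],(30,30)); save(d,"w7.png",None,.8)
E
```

```text
t 12.7 pos [ 0.6141 -0.0405  0.09  ] q7 1.77 w 0.0854 shift [-0.024 -0.017  0.513] turn [ 0.001 -0.013  0.003]
lug [ 0.617 -0.043] [619.8 -44.1] [14.6 10. ] 0.8
```

View pics/w7.png

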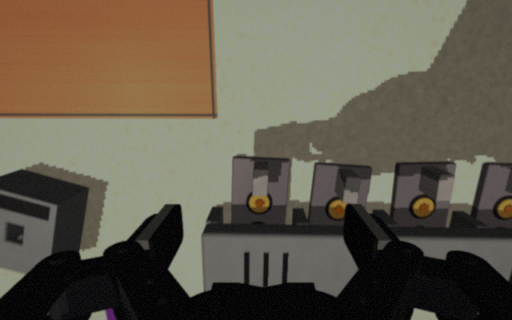

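The lug sits between the fingers at about (260,178), centred. I'm descending and gripping.

Emit:
jog_arm --pt "-0.025 -0.018 0.25 0 -0.013 0 1" --pt "-0.025 -0.018 0.5 0 -0.013 0 1" --pt "-0.025 -0.018 0.5 0 -0.013 0 1" --pt "-0.025 -0.018 0.5 0 -0.013 0 -0.2" --pt "-0.025 -0.018 0.5 0 -0.013 0 -1" --pt "-0.025 -0.018 0.5 0 -0.013 0 -1" --pt "-0.025 -0.018 0.5 0 -0.013 0 -1" --pt "-0.025 -0.018 0.5 0 -0.013 0 -1" --squeeze 60

```text
time_s: 13.55
position: [0.622, -0.0456, 0.0214]
tool_rot: [-0.01, 1.0, 0.0, 0.006]
ft_force: [-1.3, 3.0, 1.0]
grip_width: 0.0123
grasp_force: 1.2
```

Emit:
jog_arm --pt "0 0 0 0 0 0 -1" --pt "0 0 0 0 0 0 -1" --pt "0 0 0 0 0 0 -1"

```text
time_s: 13.85
position: [0.6222, -0.0457, 0.0216]
tool_rot: [-0.01, 1.0, 0.0, 0.006]
ft_force: [-2.9, 1.1, 8.0]
grip_width: 0.0108
grasp_force: 40.1
```

```bash
python3 - <<'E'
from h import *
a=np.radians(1.2)
def slot(y,x=-.032):
    return [.4995+x*np.cos(a)-y*np.sin(a),-.2185+x*np.sin(a)+y*np.cos(a)]
for y in (-.09,-.03,.03,.09): print(np.round(slot(y),4))
to(slot(-.09)+[.013],a)
E
```

```text
[ 0.4694 -0.3092]
[ 0.4681 -0.2492]
[ 0.4669 -0.1892]
[ 0.4656 -0.1292]
t 13.85 pos [ 0.6222 -0.0457  0.0216] q7 1.8 w 0.0108 shift [ 1.056 -1.735  0.044] turn [0.    0.015 0.   ]
```

Emit:
jog_arm --pt "0.1 0 0.01 0 0 0 -1" --pt "0.25 0 0.01 0 0 0 -1" --pt "0.4 0 0.01 0 0 0 -1" --pt "0.55 0 0.01 0 0 0 -1" --pt "0.7 0 0.01 0 0 0 -1" --pt "0.85 0 0.01 0 0 0 -1" --pt "0.97 0 0.01 0 0 0 -1" --pt "0.97 0 0.01 0 0 0 -1" --squeeze 80

```text
time_s: 14.65
position: [0.4802, -0.0491, 0.0216]
tool_rot: [-0.01, 1.0, 0.0, 0.011]
ft_force: [-1.0, -1.2, 27.2]
grip_width: 0.0094
grasp_force: 82.4
```

```bash
python3 - <<'E'
from h import *
a=np.radians(1.2)
to([.4694,-.3092,.018],a); print(r.read_state()["ft_force"],r.read_state()["grasp_force"])
d=r.get_image("wrist"); save(d,"w8.png",None,.8)
E
```

```text
t 14.65 pos [ 0.4802 -0.0491  0.0216] q7 1.78 w 0.0094 shift [ 0.108 -1.732  0.02 ] turn [ 0.001  0.027 -0.001]
[-1.01260258 -1.20489896 27.21384504] 82.39476084709167
```

View pics/w8.png

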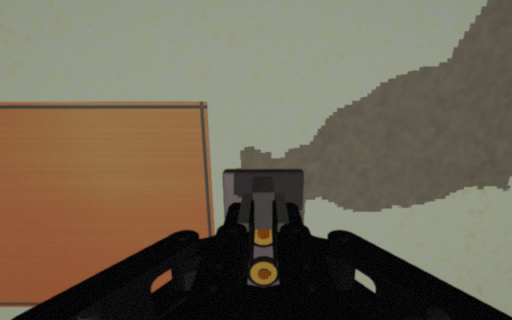

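The mould follows, now at about (262,225), but downforce is 27 N. I'll ease it a little and slide sideways.

Emit:
jog_arm --pt "0.0 -0.1 -0.02 0 0 0 -1" --pt "0.02 -0.25 -0.02 0 0 0 -1" --pt "0.03 -0.4 -0.02 0 0 0 -1" --pt "0.04 -0.55 -0.02 0 0 0 -1" --pt "0.05 -0.7 -0.02 0 0 0 -1" --pt "0.05 -0.87 -0.02 0 0 0 -1" --pt "0.05 -0.87 -0.02 0 0 0 -1"

```text
time_s: 15.4
position: [0.4717, -0.1839, 0.0216]
tool_rot: [-0.008, 1.0, -0.001, 0.006]
ft_force: [-0.9, -5.8, 9.9]
grip_width: 0.0091
grasp_force: 80.1
```

```bash
python3 - <<'E'
from h import *
a=np.radians(1.2)
to([.4694,-.3092,.018],a); print(r.read_state()["ft_force"],r.read_state()["grasp_force"])
E
```

```text
t 15.4 pos [ 0.4717 -0.1839  0.0216] q7 2.09 w 0.0091 shift [ 0.029 -0.835  0.026] turn [-0.004  0.016 -0.006]
[-0.87065672 -5.75666824  9.90786289] 80.09300351142883
```

Emit:
jog_arm --pt "0.01 -0.15 0 0 0 0 -1" --pt "0.02 -0.3 0 0 0 0 -1" --pt "0.03 -0.45 0 0 0 0 -1" --pt "0.03 -0.6 0 0 0 0 -1" --pt "0.03 -0.75 0 0 0 0 -1" --pt "0.03 -0.835 0 0 0 0 -1" --pt "0.03 -0.835 0 0 0 0 -1"

```text
time_s: 16.1
position: [0.4702, -0.3074, 0.0217]
tool_rot: [-0.009, 1.0, -0.001, 0.006]
ft_force: [0.2, -4.1, 5.7]
grip_width: 0.0096
grasp_force: 79.7
```

```bash
python3 - <<'E'
from h import *
a=np.radians(1.2)
to([.4694,-.3092,.018],a); print(r.read_state()["ft_force"],r.read_state()["grasp_force"])
d=r.get_image("wrist"); save(d,"w9.png",None,.8)
E
```

```text
t 16.1 pos [ 0.4702 -0.3074  0.0217] q7 2.34 w 0.0096 shift [ 0.006 -0.012  0.025] turn [-0.003  0.016 -0.003]
[ 0.21651644 -4.11348088  5.67142507] 79.69570755958557
```

View pics/w9.png

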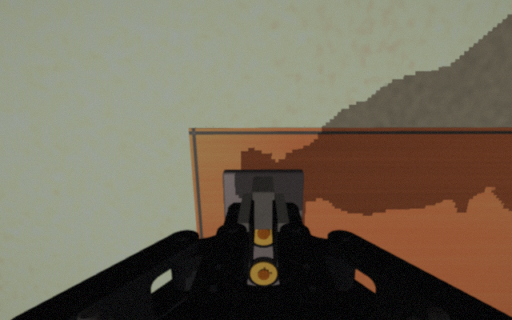

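The mould is on the plate, near its right-hand (−y) edge, and square to it. I'm releasing and going back to look.

Emit:
jog_arm --pt "0 0 0 0 0 0 -0.6" --pt "0 0 0 0 0 0 0" --pt "0 0 0 0 0 0 0" --pt "0 0 -0.1 0 0 0 0" --pt "0 0 -0.4 0 0 0 0" --pt "0 0 -0.7 0 0 0 1" --pt "-0.2 0.3 -0.9 0 0 0 1" --pt "-0.5 0.7 -1 0 0 0 1"

```text
time_s: 16.95
position: [0.52, -0.2304, 0.1668]
tool_rot: [-0.008, 1.0, -0.001, 0.008]
ft_force: [1.3, 0.4, -0.3]
grip_width: 0.0834
grasp_force: 0.0
```

Emit:
jog_arm --pt "-0.2 0.8 -0.3 0 0 0 1" --pt "-0.2 0.8 -0.5 0 0 0 1" --pt "-0.2 0.8 -0.5 0 0 0 1" --pt "-0.2 0.8 -0.5 0 0 0 1" --pt "-0.2 0.8 -0.5 0 0 0 1"

```text
time_s: 17.45
position: [0.5466, -0.1068, 0.2388]
tool_rot: [-0.012, 1.0, -0.0, 0.006]
ft_force: [0.8, -0.7, 0.5]
grip_width: 0.0852
grasp_force: 0.0
```

Emit:
jog_arm --pt "-0.17 0.9 0 0 0 0 1" --pt "-0.17 0.9 0 0 0 0 1" --pt "-0.17 0.9 0 0 0 0 1" --pt "-0.17 0.9 0 0 0 0 1" --pt "-0.17 0.9 0 0 0 0 1"

```text
time_s: 17.95
position: [0.5684, 0.0269, 0.2368]
tool_rot: [-0.01, 1.0, -0.001, 0.004]
ft_force: [0.9, -0.6, -0.5]
grip_width: 0.0854
grasp_force: 0.0
```

```bash
python3 - <<'E'
from h import *
to([.621,.028,.09],np.radians(1.2))
d=r.get_image("wrist"); save(d,"w10.png",None,1); lugs(d,[(.621,.029),(.617,.102),(.617,.178)],(16,18))
E
```

```text
t 17.95 pos [0.5684 0.0269 0.2368] q7 1.57 w 0.0854 shift [-0.343  0.001  0.981] turn [-0.001  0.011 -0.   ]
lug [0.621 0.029] [621.1  27. ] [18.4  9.7] 1.0
lug [0.617 0.102] [617.4 100.4] [18.5  9.7] 4.1
lug [0.617 0.178] [617.4 177.5] [ 9.5 19.5] 89.5
lug [0.617 0.178] [614.2 190.3] [35.8  6.5] 8.3
```

View pics/w10.png

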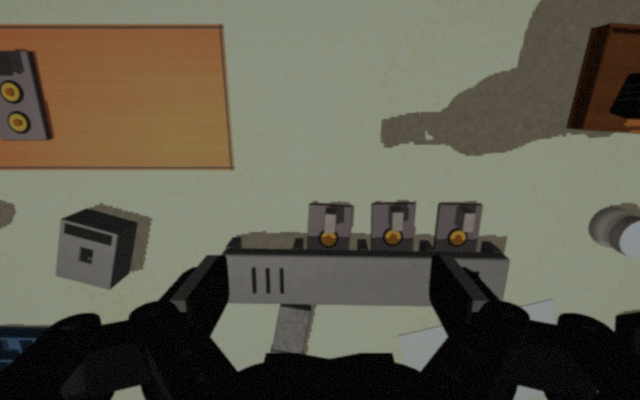

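Three moulds remain in the bays, with lugs at (330,222), (397,222), (468,222). Mould 1 is square on the plate at (20,95). Next mould.

Emit:
jog_arm --pt "-0.34 0 0.2 0 0.01 0 1" --pt "-0.34 0 0.5 0 0.01 0 1" --pt "-0.34 0 0.8 0 0.01 0 1" --pt "-0.34 0 1 0 0.01 0 1" --pt "-0.34 0 1 0 0.01 0 1" --pt "-0.34 0 1 0 0.01 0 1"

```text
time_s: 18.6
position: [0.6214, 0.0265, 0.0888]
tool_rot: [-0.009, 1.0, -0.001, 0.001]
ft_force: [0.1, 0.3, 1.0]
grip_width: 0.0851
grasp_force: 0.0
```

Emit:
jog_arm --pt "0 0 0.2 0 0 0 1" --pt "0 0 0.35 0 0 0 1" --pt "0 0 0.35 0 0 0 1" --pt "0 0 0.35 0 0 0 1"

```text
time_s: 19.0
position: [0.6229, 0.0282, 0.0381]
tool_rot: [-0.01, 1.0, 0.0, 0.003]
ft_force: [0.2, -0.6, -0.4]
grip_width: 0.0855
grasp_force: 0.0
```

```bash
python3 - <<'E'
from h import *
to([.621,.028,.016],np.radians(1.2))
d=r.get_image("wrist"); lugs(d,[(.621,.028)],(40,40))
E
```

```text
t 19.0 pos [0.6229 0.0282 0.0381] q7 1.65 w 0.0855 shift [ 0.013 -0.001  0.147] turn [-0.     0.007 -0.001]
lug [0.621 0.028] [629.1  27.3] [ 4.2 11. ] 1.1
lug [0.621 0.028] [622.5  15.3] [12.7 19.4] 89.4
lug [0.621 0.028] [621.5  38.6] [21.1 15.7] 1.5
```

Emit:
jog_arm --pt "0.01 0 0.1 0 0 0 1" --pt "0.01 0 0.15 0 0 0 1" --pt "0.01 0 0.15 0 0 0 -0.4" --pt "0.01 0 0.15 0 0 0 -1" --pt "0.01 0 0.15 0 0 0 -1" --pt "0.01 0 0.15 0 0 0 -1" --pt "0.01 0 0.15 0 0 0 -1" --pt "0.01 0 0.15 0 0 0 -1"

```text
time_s: 19.85
position: [0.6205, 0.0288, 0.0136]
tool_rot: [-0.01, 1.0, 0.0, 0.002]
ft_force: [-0.3, -0.3, 3.5]
grip_width: 0.0106
grasp_force: 79.4
```

Emit:
jog_arm --pt "0 0 0 0 0 0 -1" --pt "0 0 0 0 0 0 -1"

```text
time_s: 20.05
position: [0.6205, 0.0287, 0.0135]
tool_rot: [-0.01, 1.0, 0.0, 0.002]
ft_force: [-0.5, -0.5, 4.9]
grip_width: 0.0105
grasp_force: 79.6
```

Emit:
jog_arm --pt "0.1 0 0 0 0 0 -1" --pt "0.25 0 0 0 0 0 -1" --pt "0.4 0 0 0 0 0 -1" --pt "0.55 0 0 0 0 0 -1" --pt "0.7 0 0 0 0 0 -1" --pt "0.85 0 0 0 0 0 -1" --pt "0.97 0 0 0 0 0 -1" --pt "0.97 0 0 0 0 0 -1"

```text
time_s: 20.85
position: [0.4733, 0.026, 0.0134]
tool_rot: [-0.01, 1.0, 0.0, 0.001]
ft_force: [-7.9, -0.3, 14.8]
grip_width: 0.0103
grasp_force: 81.0
```

```bash
python3 - <<'E'
from h import *
to([.4681,-.2492,.0135],np.radians(1.2)); print(r.read_state()["ft_force"],r.read_state()["grasp_force"])
E
```

```text
t 20.85 pos [0.4733 0.026  0.0134] q7 1.6 w 0.0103 shift [ 0.073 -1.833 -0.002] turn [ 0.001  0.003 -0.   ]
[-7.86920743 -0.27387313 14.82509303] 80.97834706306458
```

Emit:
jog_arm --pt "0.01 -0.15 -0.005 0 0 0 -1" --pt "0.02 -0.3 -0.005 0 0 0 -1" --pt "0.02 -0.45 -0.005 0 0 0 -1" --pt "0.03 -0.6 -0.005 0 0 0 -1" --pt "0.03 -0.75 -0.005 0 0 0 -1" --pt "0.04 -0.92 -0.005 0 0 0 -1" --pt "0.04 -0.92 -0.005 0 0 0 -1"

```text
time_s: 21.55
position: [0.4709, -0.1163, 0.0135]
tool_rot: [-0.008, 1.0, -0.001, 0.001]
ft_force: [-0.2, -3.3, 4.4]
grip_width: 0.0105
grasp_force: 79.6
```

```bash
python3 - <<'E'
from h import *
to([.4681,-.2492,.0135],np.radians(1.2)); print(r.read_state()["ft_force"],r.read_state()["grasp_force"])
E
```

```text
t 21.55 pos [ 0.4709 -0.1163  0.0135] q7 1.92 w 0.0105 shift [ 0.032 -0.886  0.002] turn [-0.002  0.003 -0.007]
[-0.18404116 -3.32488379  4.44890971] 79.5717716217041
```

Emit:
jog_arm --pt "0.01 -0.15 0.003 0 0 0 -1" --pt "0.02 -0.3 0.003 0 0 0 -1" --pt "0.02 -0.45 0.003 0 0 0 -1" --pt "0.03 -0.6 0.003 0 0 0 -1" --pt "0.03 -0.75 0.003 0 0 0 -1" --pt "0.03 -0.87 0.003 0 0 0 -1" --pt "0.03 -0.87 0.003 0 0 0 -1" --pt "0.03 -0.87 0.003 0 0 0 -1"

```text
time_s: 22.35
position: [0.4701, -0.2438, 0.0135]
tool_rot: [-0.01, 1.0, -0.001, 0.002]
ft_force: [-0.4, -3.8, 6.3]
grip_width: 0.0106
grasp_force: 79.9
```

```bash
python3 - <<'E'
from h import *
to([.4681,-.2492,.0135],np.radians(1.2)); print(r.read_state()["ft_force"],r.read_state()["grasp_force"])
E
```

```text
t 22.35 pos [ 0.4701 -0.2438  0.0135] q7 2.21 w 0.0106 shift [ 0.014 -0.035 -0.   ] turn [-0.002  0.004 -0.002]
[-0.4078577  -3.83543822  6.28832174] 79.86082077026367
```

Emit:
jog_arm --pt "0.01 -0.035 0 0 0 0 -1" --pt "0.01 -0.035 0 0 0 0 -1" --pt "0.01 -0.035 0 0 0 0 -0.5" --pt "0.01 -0.035 0 0 0 0 -0.1" --pt "0.01 -0.035 0 0 0 0 -0.1" --pt "0.01 -0.035 -0.1 0 0 0 -0.1" --pt "0.01 -0.035 -0.4 0 0 0 -0.1" --pt "0.01 -0.035 -0.7 0 0 0 1"

```text
time_s: 23.15
position: [0.4669, -0.2476, 0.1181]
tool_rot: [-0.01, 1.0, 0.0, -0.001]
ft_force: [1.0, -0.1, 1.4]
grip_width: 0.0517
grasp_force: 0.0
```

Emit:
jog_arm --pt "0 0.3 -0.4 0 0 0 1" --pt "-0.3 0.6 -0.7 0 0 0 1" --pt "-0.6 0.9 -0.7 0 0 0 1" --pt "-0.6 0.9 -0.7 0 0 0 1" --pt "-0.6 0.9 -0.7 0 0 0 1" --pt "-0.6 0.9 -0.7 0 0 0 1"

```text
time_s: 23.75
position: [0.5558, -0.1092, 0.2229]
tool_rot: [-0.012, 1.0, 0.0, 0.001]
ft_force: [-0.9, -2.1, -0.6]
grip_width: 0.0851
grasp_force: 0.0
```

Emit:
jog_arm --pt "-0.1 0.95 0 0 0 0 1" --pt "-0.1 0.95 0 0 0 0 1" --pt "-0.1 0.95 0 0 0 0 1" --pt "-0.1 0.95 0 0 0 0 1" --pt "-0.1 0.95 0 0 0 0 1"

```text
time_s: 24.25
position: [0.5662, 0.031, 0.2224]
tool_rot: [-0.011, 1.0, -0.0, 0.0]
ft_force: [-0.4, -1.6, 0.5]
grip_width: 0.0855
grasp_force: 0.0
```

```bash
python3 - <<'E'
from h import *
to([.6175,.101,.04],np.radians(1.2))
d=r.get_image("wrist"); lugs(d,[(.617,.102),(.617,.178)],(16,18))
E
```

```text
t 24.25 pos [0.5662 0.031  0.2224] q7 1.56 w 0.0855 shift [-0.351  0.46   1.216] turn [-0.001  0.001  0.001]
lug [0.617 0.102] [614.5 113.2] [34.8  9.2] 5.0
lug [0.617 0.178] [617.4 177.6] [18.8  9.5] 1.2
lug [0.617 0.178] [614.2 190.1] [34.5  5.2] 8.2
```

Mould 3's lug isn't where it was, so it may have been knocked. I'll locate it by its pendants and lug.

```bash
python3 - <<'E'
from h import *
for n in ("wrist","top"):
    d=r.get_image(n); H=cv2.cvtColor(d["frame"],cv2.COLOR_RGB2HSV)
    m=cv2.inRange(H,(12,140,110),(32,255,255))
    k,_,st,ce=cv2.connectedComponentsWithStats(m)
    for i in range(1,k):
        if 6<st[i,4]<600: print(n,"yellow",ce[i].round(0),st[i,4],ray(d,ce[i],.01)[0,:2].round(3))
d=r.get_image("wrist"); save(d,"w11.png",(120,60,620,320),1.6)
m=cv2.inRange(cv2.cvtColor(d["frame"],cv2.COLOR_RGB2HSV),(130,0,70),(179,60,200)); 
for c in cv2.findContours(m,cv2.RETR_EXTERNAL,cv2.CHAIN_APPROX_NONE)[0]:
    if cv2.contourArea(c)>40: x=cv2.minAreaRect((ray(d,c[:,0],.008)[:,:2]*1000).astype(np.float32)); print(cv2.boundingRect(c),np.round(x[0]),np.round(x[1]),round(x[2]))
E
```

```text
wrist yellow [19. 27.] 7 [ 0.428 -0.271]
wrist yellow [28. 27.] 7 [ 0.428 -0.263]
wrist yellow [179.  82.] 8 [ 0.475 -0.123]
wrist yellow [174.  86.] 18 [ 0.479 -0.129]
wrist yellow [165.  86.] 7 [ 0.479 -0.138]
wrist yellow [185.  88.] 21 [ 0.481 -0.118]
wrist yellow [32. 95.] 30 [ 0.491 -0.273]
wrist yellow [208.  89.] 9 [ 0.482 -0.095]
wrist yellow [ 2. 97.] 58 [ 0.493 -0.303]
wrist yellow [179.  92.] 16 [ 0.485 -0.124]
wrist yellow [197.  90.] 15 [ 0.482 -0.106]
wrist yellow [161.  95.] 24 [ 0.488 -0.142]
wrist yellow [169.  94.] 11 [ 0.487 -0.135]
wrist yellow [185.  93.] 8 [ 0.486 -0.118]
wrist yellow [194.  94.] 8 [ 0.486 -0.109]
wrist yellow [200.  94.] 10 [ 0.486 -0.104]
wrist yellow [213.  96.] 29 [ 0.488 -0.09 ]
wrist yellow [ 57. 103.] 215 [ 0.498 -0.249]
wrist yellow [205.  97.] 19 [ 0.489 -0.098]
wrist yellow [172.  99.] 9 [ 0.492 -0.132]
wrist yellow [160. 103.] 12 [ 0.496 -0.144]
wrist yellow [170. 102.] 9 [ 0.495 -0.135]
wrist yellow [184. 102.] 8 [ 0.494 -0.12 ]
wrist yellow [147. 109.] 8 [ 0.502 -0.158]
wrist yellow [148. 116.] 7 [ 0.509 -0.158]
wrist yellow [  5. 127.] 138 [ 0.523 -0.307]
wrist yellow [636. 126.] 34 [0.509 0.342]
wrist yellow [ 64. 134.] 196 [ 0.529 -0.248]
wrist yellow [130. 130.] 10 [ 0.523 -0.179]
wrist yellow [132. 145.] 9 [ 0.539 -0.179]
wrist yellow [127. 148.] 7 [ 0.542 -0.184]
wrist yellow [134. 157.] 15 [ 0.551 -0.179]
wrist yellow [214. 164.] 7 [ 0.557 -0.094]
wrist yellow [141. 166.] 13 [ 0.561 -0.173]
wrist yellow [381. 212.] 153 [0.607 0.086]
wrist yellow [388. 237.] 142 [0.636 0.095]
wrist yellow [461. 243.] 77 [0.641 0.178]
top yellow [404. 234.] 7 [ 0.529 -0.247]
top yellow [183. 257.] 547 [0.467 0.375]
top yellow [405. 246.] 8 [ 0.496 -0.249]
```

View pics/w11.png

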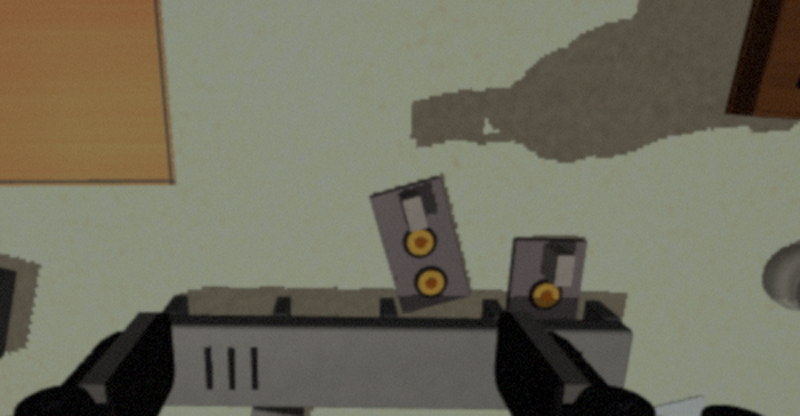

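The crop shows mould 3 knocked out of its bay and turned: corners (371,196), (442,176), (469,297), (400,312), lug top (415,212). Mould 4 is still in its bay. I've used all 14 views, so from here I'll check with numbers only.

```bash
python3 - <<'E'
from h import *
d=r.get_image("wrist")
f=lambda l:np.array(l)/1.6+[120,60]
c=ray(d,f([(371,196),(442,176),(469,297),(400,312)]),.008)[:,:2]*1000; R=cv2.minAreaRect(c.astype(np.float32)); print(R)
e=c[3]-c[0]+c[2]-c[1]; a=np.arctan2(e[1],e[0]); print(np.degrees(a))
L=ray(d,f([(415,212)]),.034)[0]; print(L, np.array(R[0])-32*np.array([np.cos(a),np.sin(a)]))
lugs(d,[L[:2]],(14,16))
to([L[0],L[1],.1],a)
E
```

```text
((611.5706176757812, 88.05647277832031), (90.49610137939453, 50.16997528076172), 16.267885208129883)
15.972056544111874
[0.57984535 0.07870055 0.034     ] [580.80594531  79.25108044]
lug [0.58  0.079] [580.7  78.2] [19.   9.6] 19.4
t 24.5 pos [0.5669 0.0293 0.2232] q7 1.56 w 0.0855 shift [-0.09   0.329  0.821] turn [-0.001  0.003 -0.333]
```

Emit:
jog_arm --pt "-0.09 0.33 0.2 0 0 -0.17 1" --pt "-0.09 0.33 0.5 0 0 -0.333 1" --pt "-0.09 0.33 0.8 0 0 -0.333 1" --pt "-0.09 0.33 0.97 0 0 -0.333 1" --pt "-0.09 0.33 0.97 0 0 -0.333 1" --pt "-0.09 0.33 0.97 0 0 -0.333 1"

```text
time_s: 25.1
position: [0.5802, 0.0803, 0.0785]
tool_rot: [-0.14, 0.99, -0.0, 0.001]
ft_force: [-0.3, -0.0, 0.0]
grip_width: 0.0855
grasp_force: 0.0
```

```bash
python3 - <<'E'
from h import *
to([.5805,.0788,.016],np.radians(16.2)); d=r.get_image("wrist"); lugs(d,[(.5805,.0788)],(28,28))
E
```

```text
t 25.1 pos [0.5802 0.0803 0.0785] q7 1.76 w 0.0855 shift [ 0.002 -0.009  0.417] turn [-0.001  0.003 -0.002]
lug [0.58  0.079] [583.9  67.3] [34.5  9.5] 14.7
```

Emit:
jog_arm --pt "0 -0.01 0.2 0 0 0 1" --pt "0 -0.01 0.41 0 0 0 1" --pt "0 -0.01 0.41 0 0 0 1" --pt "0 -0.01 0.41 0 0 0 1"

```text
time_s: 25.55
position: [0.5814, 0.0797, 0.0182]
tool_rot: [-0.141, 0.99, -0.0, 0.002]
ft_force: [0.7, -0.0, -0.3]
grip_width: 0.0854
grasp_force: 0.0
```

Emit:
jog_arm --pt "0 0 0 0 0 0 -0.4" --pt "0 0 0 0 0 0 -1" --pt "0 0 0 0 0 0 -1" --pt "0 0 0 0 0 0 -1" --pt "0 0 0 0 0 0 -1" --pt "0 0 0 0 0 0 -1" --pt "0 0 0 0 0 0 -1"

```text
time_s: 26.25
position: [0.5807, 0.08, 0.0168]
tool_rot: [-0.141, 0.99, -0.0, 0.002]
ft_force: [-1.7, 1.0, 6.1]
grip_width: 0.0105
grasp_force: 81.1
```

```bash
python3 - <<'E'
from h import *
to([.4669,-.1892,.0135],np.radians(1.2)); print(r.read_state()["ft_force"],r.read_state()["grasp_force"])
E
```

```text
t 26.25 pos [0.5807 0.08   0.0168] q7 1.78 w 0.0105 shift [ 1.229 -1.512  0.019] turn [-0.     0.004  0.333]
[-1.6644427   1.00036838  6.12522588] 81.0716164112091
```

Emit:
jog_arm --pt "0.1 0 0 0 0 0 -1" --pt "0.25 0 0 0 0 0.06 -1" --pt "0.4 0 0 0 0 0.13 -1" --pt "0.5 0 0 0 0 0.2 -1" --pt "0.6 0 0 0 0 0.27 -1" --pt "0.7 0 0 0 0 0.333 -1" --pt "0.75 0 0 0 0 0.333 -1" --pt "0.75 0 0 0 0 0.333 -1"

```text
time_s: 27.05
position: [0.4721, 0.0482, 0.0167]
tool_rot: [-0.011, 1.0, 0.0, 0.001]
ft_force: [-4.4, -1.2, 11.7]
grip_width: 0.0098
grasp_force: 81.9
```

```bash
python3 - <<'E'
from h import *
to([.4669,-.1892,.0168],np.radians(1.2)); print(r.read_state()["ft_force"],r.read_state()["grasp_force"])
E
```

```text
t 27.05 pos [0.4721 0.0482 0.0167] q7 1.54 w 0.0098 shift [ 6.800e-02 -1.582e+00 -1.000e-03] turn [0.    0.004 0.   ]
[-4.43600343 -1.16452092 11.71565136] 81.92692279815674
```

Emit:
jog_arm --pt "0.01 -0.15 -0.003 0 0 0 -1" --pt "0.02 -0.3 -0.003 0 0 0 -1" --pt "0.02 -0.45 -0.003 0 0 0 -1" --pt "0.03 -0.6 -0.003 0 0 0 -1" --pt "0.03 -0.75 -0.003 0 0 0 -1" --pt "0.04 -0.82 -0.003 0 0 0 -1" --pt "0.04 -0.82 -0.003 0 0 0 -1"

```text
time_s: 27.75
position: [0.4691, -0.0766, 0.0167]
tool_rot: [-0.009, 1.0, -0.001, 0.001]
ft_force: [-0.2, -3.6, 6.4]
grip_width: 0.0105
grasp_force: 81.1
```

```bash
python3 - <<'E'
from h import *
to([.4669,-.1892,.0168],np.radians(1.2)); print(r.read_state()["ft_force"],r.read_state()["grasp_force"])
E
```

```text
t 27.75 pos [ 0.4691 -0.0766  0.0167] q7 1.82 w 0.0105 shift [ 0.028 -0.75   0.   ] turn [-0.002  0.004 -0.003]
[-0.2198404  -3.57297978  6.40725514] 81.11342310905457
```

Emit:
jog_arm --pt "0.01 -0.15 0.001 0 0 0 -1" --pt "0.02 -0.3 0.001 0 0 0 -1" --pt "0.02 -0.45 0.001 0 0 0 -1" --pt "0.02 -0.6 0.001 0 0 0 -1" --pt "0.02 -0.7 0.001 0 0 0 -1" --pt "0.02 -0.73 0.001 0 0 0 -1" --pt "0.02 -0.73 0.001 0 0 0 -1" --pt "0.02 -0.73 0.001 0 0 0 -1"

```text
time_s: 28.55
position: [0.4689, -0.1844, 0.0168]
tool_rot: [-0.011, 1.0, -0.001, 0.002]
ft_force: [0.9, -2.6, 6.3]
grip_width: 0.0099
grasp_force: 81.1
```

```bash
python3 - <<'E'
from h import *
to([.4669,-.1892,.0168],np.radians(1.2)); print(r.read_state()["ft_force"],r.read_state()["grasp_force"])
E
```

```text
t 28.55 pos [ 0.4689 -0.1844  0.0168] q7 2.07 w 0.0099 shift [ 0.014 -0.032 -0.   ] turn [-0.001  0.004  0.   ]
[ 0.8947606  -2.60944414  6.2639294 ] 81.12770676612854
```

Nudge, release, and go back for mould 4.

Emit:
jog_arm --pt "0.01 -0.035 0 0 0 0 -1" --pt "0.01 -0.035 0 0 0 0 -1" --pt "0.01 -0.035 0 0 0 0 -0.5" --pt "0.01 -0.035 0 0 0 0 -0.1" --pt "0.01 -0.035 0 0 0 0 -0.1" --pt "0.01 -0.035 -0.1 0 0 0 -0.1" --pt "0.01 -0.035 -0.4 0 0 0 -0.1" --pt "0.01 -0.035 -0.7 0 0 0 1"

```text
time_s: 29.35
position: [0.4652, -0.1891, 0.1214]
tool_rot: [-0.01, 1.0, 0.0, -0.001]
ft_force: [1.1, -0.0, -0.9]
grip_width: 0.0516
grasp_force: 0.0
```

Emit:
jog_arm --pt "0 0.3 -0.4 0 0 0 1" --pt "-0.3 0.6 -0.7 0 0 0 1" --pt "-0.6 0.97 -0.7 0 0 0 1" --pt "-0.6 0.97 -0.7 0 0 0 1" --pt "-0.6 0.97 -0.7 0 0 0 1" --pt "-0.6 0.97 -0.7 0 0 0 1"

```text
time_s: 29.95
position: [0.5543, -0.039, 0.2263]
tool_rot: [-0.013, 1.0, 0.0, 0.001]
ft_force: [-0.6, -0.5, -1.0]
grip_width: 0.0854
grasp_force: 0.0
```

Emit:
jog_arm --pt "-0.1 0.97 0 0 0 0 1" --pt "-0.1 0.97 0 0 0 0 1" --pt "-0.1 0.97 0 0 0 0 1" --pt "-0.1 0.97 0 0 0 0 1" --pt "-0.1 0.97 0 0 0 0 1"

```text
time_s: 30.45
position: [0.5645, 0.1032, 0.2255]
tool_rot: [-0.011, 1.0, -0.001, 0.0]
ft_force: [0.4, -0.7, 0.2]
grip_width: 0.0854
grasp_force: 0.0
```

```bash
python3 - <<'E'
from h import *
to([.6175,.178,.09],np.radians(1.2))
d=r.get_image("wrist"); lugs(d,[(.617,.178)],(16,18))
E
```

```text
t 30.45 pos [0.5645 0.1032 0.2255] q7 1.42 w 0.0854 shift [-0.364  0.492  0.903] turn [-0.002  0.001  0.001]
lug [0.617 0.178] [617.2 177.4] [19.   9.6] 1.2
```

Emit:
jog_arm --pt "-0.36 0.49 0.2 0 0 0 1" --pt "-0.36 0.49 0.5 0 0 0 1" --pt "-0.36 0.49 0.8 0 0 0 1" --pt "-0.36 0.49 0.9 0 0 0 1" --pt "-0.36 0.49 0.9 0 0 0 1" --pt "-0.36 0.49 0.9 0 0 0 1"

```text
time_s: 31.1
position: [0.6184, 0.1755, 0.0923]
tool_rot: [-0.009, 1.0, -0.001, 0.001]
ft_force: [0.2, -1.0, 0.5]
grip_width: 0.0854
grasp_force: 0.0
```

```bash
python3 - <<'E'
from h import *
to([.6175,.178,.017],np.radians(1.2))
d=r.get_image("wrist"); lugs(d,[(.617,.178)],(26,26))
E
```

```text
t 31.1 pos [0.6184 0.1755 0.0923] q7 1.35 w 0.0854 shift [0.007 0.017 0.502] turn [-0.002  0.003 -0.004]
lug [0.617 0.178] [620.3 178.3] [13.3  9.5] 1.0
```

Emit:
jog_arm --pt "0 0.015 0.2 0 0 0 1" --pt "0 0.015 0.4 0 0 0 1" --pt "0 0.015 0.5 0 0 0 1" --pt "0 0.015 0.5 0 0 0 1"

```text
time_s: 31.55
position: [0.6178, 0.1795, 0.0164]
tool_rot: [-0.01, 1.0, -0.0, 0.001]
ft_force: [-0.5, 0.1, -0.4]
grip_width: 0.0858
grasp_force: 0.0
```

Emit:
jog_arm --pt "0 0 0 0 0 0 -0.4" --pt "0 0 0 0 0 0 -1" --pt "0 0 0 0 0 0 -1" --pt "0 0 0 0 0 0 -1" --pt "0 0 0 0 0 0 -1" --pt "0 0 0 0 0 0 -1" --pt "0 0 0 0 0 0 -1"

```text
time_s: 32.25
position: [0.6186, 0.1805, 0.0174]
tool_rot: [-0.01, 1.0, 0.0, 0.002]
ft_force: [-1.7, -1.0, 5.6]
grip_width: 0.0104
grasp_force: 81.3
```

Emit:
jog_arm --pt "0.1 0 0 0 0 0 -1" --pt "0.25 0 0 0 0 0 -1" --pt "0.4 0 0 0 0 0 -1" --pt "0.55 0 0 0 0 0 -1" --pt "0.7 0 0 0 0 0 -1" --pt "0.85 0 0 0 0 0 -1" --pt "0.97 0 0 0 0 0 -1" --pt "0.97 0 0 0 0 0 -1"

```text
time_s: 33.05
position: [0.4714, 0.1781, 0.0173]
tool_rot: [-0.011, 1.0, 0.001, 0.001]
ft_force: [-7.4, -1.8, 14.9]
grip_width: 0.01
grasp_force: 82.4
```

```bash
python3 - <<'E'
from h import *
to([.4656,-.1292,.0168],np.radians(1.2)); print(r.read_state()["ft_force"],r.read_state()["grasp_force"])
E
```

```text
t 33.05 pos [0.4714 0.1781 0.0173] q7 1.25 w 0.01 shift [ 8.300e-02 -2.047e+00  1.000e-03] turn [0.001 0.003 0.001]
[-7.36451635 -1.8395177  14.94492382] 82.44860887527466
```

Emit:
jog_arm --pt "0.01 -0.15 -0.005 0 0 0 -1" --pt "0.02 -0.3 -0.005 0 0 0 -1" --pt "0.02 -0.45 -0.005 0 0 0 -1" --pt "0.03 -0.6 -0.005 0 0 0 -1" --pt "0.03 -0.75 -0.005 0 0 0 -1" --pt "0.04 -0.9 -0.005 0 0 0 -1" --pt "0.04 -0.9 -0.005 0 0 0 -1"

```text
time_s: 33.75
position: [0.4697, 0.0391, 0.0173]
tool_rot: [-0.008, 1.0, -0.001, 0.001]
ft_force: [-0.2, -2.8, 3.8]
grip_width: 0.01
grasp_force: 80.9
```

```bash
python3 - <<'E'
from h import *
to([.4656,-.1292,.0168],np.radians(1.2)); print(r.read_state()["ft_force"],r.read_state()["grasp_force"])
E
```

```text
t 33.75 pos [0.4697 0.0391 0.0173] q7 1.53 w 0.01 shift [ 0.045 -1.121  0.005] turn [-0.002  0.003 -0.006]
[-0.15219496 -2.80531482  3.81387538] 80.90200066566467
```

Emit:
jog_arm --pt "0.01 -0.15 0.005 0 0 0 -1" --pt "0.02 -0.3 0.005 0 0 0 -1" --pt "0.02 -0.45 0.005 0 0 0 -1" --pt "0.03 -0.6 0.005 0 0 0 -1" --pt "0.03 -0.7 0.005 0 0 0 -1" --pt "0.03 -0.7 0.005 0 0 0 -1"

```text
time_s: 34.35
position: [0.4686, -0.0641, 0.0173]
tool_rot: [-0.009, 1.0, -0.0, 0.002]
ft_force: [0.2, -5.1, 8.8]
grip_width: 0.0095
grasp_force: 81.8
```

```bash
python3 - <<'E'
from h import *
to([.4656,-.1292,.0168],np.radians(1.2)); print(r.read_state()["ft_force"],r.read_state()["grasp_force"])
E
```

```text
t 34.35 pos [ 0.4686 -0.0641  0.0173] q7 1.78 w 0.0095 shift [ 0.028 -0.434  0.004] turn [-0.001  0.006 -0.003]
[ 0.16653782 -5.14644917  8.77867096] 81.75623416900635
```

Emit:
jog_arm --pt "0.01 -0.15 0 0 0 0 -1" --pt "0.02 -0.3 0 0 0 0 -1" --pt "0.02 -0.4 0 0 0 0 -1" --pt "0.02 -0.42 0 0 0 0 -1" --pt "0.02 -0.42 0 0 0 0 -1" --pt "0.02 -0.42 0 0 0 0 -1"

```text
time_s: 34.95
position: [0.467, -0.1255, 0.0173]
tool_rot: [-0.01, 1.0, -0.0, 0.002]
ft_force: [0.1, -2.6, 9.9]
grip_width: 0.0102
grasp_force: 81.9
```

```bash
python3 - <<'E'
from h import *
to([.4656,-.1292,.0168],np.radians(1.2)); print(r.read_state()["ft_force"],r.read_state()["grasp_force"])
E
```

```text
t 34.95 pos [ 0.467  -0.1255  0.0173] q7 1.92 w 0.0102 shift [ 0.01  -0.024  0.003] turn [-0.001  0.006  0.   ]
[ 0.11063862 -2.56121686  9.93763441] 81.8571388721466
```

Emit:
jog_arm --pt "0.01 -0.025 0 0 0 0 -1" --pt "0.01 -0.025 0 0 0 0 -1" --pt "0.01 -0.025 0 0 0 0 -0.5" --pt "0.01 -0.025 0 0 0 0 -0.1" --pt "0.01 -0.025 0 0 0 0 -0.1" --pt "0.01 -0.025 -0.1 0 0 0 -0.1" --pt "0.01 -0.025 -0.4 0 0 0 -0.1" --pt "0.01 -0.025 -0.7 0 0 0 1"

```text
time_s: 35.75
position: [0.4625, -0.1293, 0.1215]
tool_rot: [-0.01, 1.0, -0.0, -0.001]
ft_force: [1.9, 0.3, -0.0]
grip_width: 0.0518
grasp_force: 0.0
```

Emit:
jog_arm --pt "0 0 -0.4 0 0 0 1" --pt "-0.3 0 -0.8 0 0 0 1" --pt "-0.3 -0.6 -0.9 0 0 0 1" --pt "-0.3 -0.7 -0.9 0 0 0 1" --pt "-0.3 -0.7 -0.9 0 0 0 1" --pt "-0.3 -0.7 -0.9 0 0 0 1"

```text
time_s: 36.35
position: [0.5102, -0.2367, 0.2567]
tool_rot: [-0.008, 1.0, -0.001, 0.001]
ft_force: [0.6, 0.3, -0.0]
grip_width: 0.0856
grasp_force: 0.0
```

```bash
python3 - <<'E'
from h import *
to([.5,-.2,.25])
d=r.get_image("wrist"); H=cv2.cvtColor(d["frame"],cv2.COLOR_RGB2HSV)
# copper = saturated; moulds = low-sat, darker than the bench, inside the plate
q=np.array([proj(d,[x,y,0]) for x,y in ((.42,-.355),(.58,-.355),(.58,-.08),(.42,-.08))],np.int32)
roi=np.zeros(H.shape[:2],np.uint8); cv2.fillPoly(roi,[q],255)
m=cv2.inRange(H,(0,0,20),(180,75,140))&roi
m=cv2.morphologyEx(m,cv2.MORPH_CLOSE,np.ones((9,9)))
for c in cv2.findContours(m,cv2.RETR_EXTERNAL,cv2.CHAIN_APPROX_NONE)[0]:
    if cv2.contourArea(c)>300: R=cv2.minAreaRect((ray(d,c[:,0],.008)[:,:2]*1000).astype(np.float32)); print("mould",cv2.boundingRect(c),np.round(R[0]),np.round(R[1]),round(R[2],1))
y=cv2.inRange(H,(18,170,120),(34,255,255)); k,_,st,ce=cv2.connectedComponentsWithStats(y)
for i in range(1,k):
    if st[i,4]>40: print("pend",st[i,4],ray(d,ce[i],.01)[0,:2].round(3))
lugs(d,[(.468,y) for y in (-.308,-.249,-.189,-.129)],(14,20))
t=r.get_image("top"); HT=cv2.cvtColor(t["frame"],cv2.COLOR_RGB2HSV)
for n,b in (("plug",(172,238,216,276)),("bottle",(440,186,470,208)),("jar",(178,190,200,212))):
    s=HT[b[1]:b[3],b[0]:b[2]]; mm=s[...,2]<45 if n=="plug" else (s[...,1]>110 if n=="bottle" else (s[...,1]<25)&(s[...,2]>130))
    v,u=np.nonzero(mm); print(n,len(u),u.mean()+b[0],v.mean()+b[1])
E
```

```text
t 36.35 pos [ 0.5102 -0.2367  0.2567] q7 2.06 w 0.0856 shift [0.064 0.246 0.044] turn [0. 0. 0.]
mould (247, 117, 201, 83) [ 499. -218.] [ 95. 227.] 0.8
mould (226, 86, 246, 139) [ 499. -219.] [271. 158.] 89.9
pend 42 [ 0.493 -0.19 ]
pend 52 [ 0.523 -0.126]
pend 55 [ 0.526 -0.188]
lug [ 0.468 -0.308] [ 464.8 -308.6] [ 7.4 18. ] 88.0
lug [ 0.468 -0.249] [ 470.7 -248.1] [16.8  7.5] 0.6
lug [ 0.468 -0.189] [ 467.8 -191.1] [18.9  4.2] 2.8
lug [ 0.468 -0.129] [ 482.5 -120.5] [10.7 11.3] 0.9
plug 113 194.57522123893804 251.94690265486724
bottle 4 447.75 194.75
jar 182 187.35164835164835 198.8846153846154
```

```bash
python3 - <<'E'
from h import *
d=r.get_image("wrist"); f=cv2.GaussianBlur(d["frame"],(3,3),0); H=cv2.cvtColor(f,cv2.COLOR_RGB2HSV)
a=np.radians(1.2); 
# rectify the plate plane z=8 mm, 2 px per mm
P=np.array([[.42,-.08],[.42,-.36],[.58,-.36],[.58,-.08]]); src=np.float32([proj(d,[x,y,.008]) for x,y in P])
M=cv2.getPerspectiveTransform(src,np.float32([(0,0),(560,0),(560,320),(0,320)]))
W=cv2.warpPerspective(H,M,(560,320))
m=(W[...,1]<95).astype(np.uint8)
for r0 in (20,60,110,160,200,240): 
    row=m[r0:r0+4].mean(0)>.5; e=np.flatnonzero(np.diff(row.astype(int))); print(420+r0//2,[round(-80-i/2) for i in e])
for y0 in (-129,-189,-249,-308):
    for dy in (-18,0,18):
        c=int((-80-(y0+dy))*2); col=m[:,c-2:c+3].mean(1)>.5; v=np.flatnonzero(col); print(y0+dy,420+v.min()/2,420+v.max()/2)
E
```

```text
430 [-87, -348]
450 [-86, -350]
475 [-86, -106, -154, -165, -214, -223, -272, -282, -332, -348]
500 [-86, -104, -122, -134, -154, -164, -180, -198, -214, -222, -238, -258, -272, -282, -302, -313, -332, -350]
520 [-86, -104, -118, -138, -154, -164, -178, -197, -213, -222, -240, -254, -272, -282, -297, -317, -332, -348]
540 [-86, -148, -150, -164, -212, -222, -271, -293, -330, -348]
-147 420.0 579.5
-129 420.0 579.5
-111 420.0 579.5
-207 420.0 579.5
-189 420.0 579.5
-171 420.0 579.5
-267 420.0 579.5
-249 420.0 579.5
-231 420.0 579.5
-326 420.0 579.5
-308 420.0 579.5
-290 420.0 579.5
```

```bash
python3 -c "
from cell import r
print(r.sign_off())"
```

```text
the job is handed in; nothing more can be done
None
```

I handed the job in at about 36 s: the plug is in the tray and all four moulds lie side by side and square on the cooling plate, after one was knocked out of its bay and I re-found it; the jar hasn't moved, but my last bottle check was unclear, though the arm never went near it.

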